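# Load the cascade air sampler

### The arm

A 6-joint arm with a two-finger parallel gripper is mounted at the origin on a cart in front of the work surface, level with it; the furniture and walls round the work are solid. World frame = base frame: x ahead of the robot, y to its left, z up, the work surface at z = 0. Lengths are in mm, angles in rad, forces in N, time in s.
With the tool pointing down it reaches from about 350 to 875 mm from the base axis. Payload 4.2 kg.
Tool frame: the origin (TCP) lies at the very end of the fingers, on their centre line; the grasp point (between the pads) lies 19 mm behind it (pinch_z is the distance from the TCP to the grasp point, in mm); z points along the fingers, y is the line along which they close (so a half turn about z gives the same grasp; the last joint's range is limited). The gripper opens to 85 mm and grips with 20 to 120 N. Pads are 22 mm wide; open, the fingers measure 114 mm over their backs; the gripper's body (76 mm by 85 mm) begins 54 mm behind the grasp point. The pads swing forward as they close: fully open they stand 13 mm farther back than shut.
Start: joints at [1.477, 0.385, 0.008, 0, -1.194, -0.259], TCP at [215.921, 586.496, 231.312] pointing down, gripper open.
Joint ranges: [-3.14, 3.14], [-1.21, 2.06], [-1.07, 1.41], [-3.16, 2.05], [-2.99, -0.16], [-3.1, 3.1]. Speed limits (rad/s): [2.79, 2.79, 3.14, 3.14, 3.14, 3.14].

### API

Orientations are given as a unit quaternion [x, y, z, w].
In Python, from bench import * gives the robot as it stands.
- The arm moves only by the tool arm_command, never from a script. Its argument "steps" is one flat list of numbers, 4 for each row, row after row: the shift along the tool's x, y, z in m, then the turn about the tool's z in rad. In form: [tx, ty, tz, roll, tx, ty, tz, roll, ...]. A call has 1 to 20 rows; each row shifts and turns the commanded pose from where the row before left it, along the tool's axes as they then stand; what a row does not reach is not made up. A row lasts 1/8 s, in which the tool goes at most 62.5 mm and 10.7 degrees, less where a joint would pass 70% of its speed; a pose out of reach is approached as far as the arm can. A call with a gripper value outside its range is refused whole. "grip" is the finger opening in m, from 0 to 0.0854, set as the call begins (left out, the last holds). The fingers move at their own pace and stop on an object; the grip force is fixed at half the most. Time passes only in rows, so rows that do not move let the fingers close. It gives the time, the measured TCP pose, the force, the opening and the grip force at its end, in the units of the state.
- read_state(): the state, without advancing time (a new reading comes with each control period).
- get_image(name): name is "scene" or "top"; returns the picture (420x560x3 uint8, red, green, blue); there is no depth.
- get_calibration(name): a dict with "camera_matrix" (3x3 intrinsics, pixels), "cam_to_world" (4x4, takes a point from camera to world coordinates). Camera axes: x right, y down, z forward; pixel columns grow to the right and rows downward; lengths in mm; the calibration is good to about 2 mm. A picture is of the moment at which its call begins. get_calibration takes no time and is no camera call.
- job_done(): hands the job in; it is judged then, once.
The state is a dict: "clock": time; "joints": joint angles; "joint_vel": joint speeds; "joint_efforts": joint torques, N m; "position": TCP position; "ee_rot": TCP orientation; "contact_force": force on the tool from outside, world axes, zero at the start; "wrist_torque": the same for the moment, N m; "gripper_width": finger opening in mm; "grasp_force": force on a finger pad.
Only numpy, scipy, OpenCV 4.12 (cv2) and the standard library are available. Lean on these libraries where they do the work, as an engineer would, in place of code of your own. Each camera call takes 0.05 s, during which the arm holds its last target. There are 200 camera calls.

### The job

Load the cascade air sampler on the bench: take off the inlet head that lies loosely on its base, then build the column up with every jet stage that is out, finest holes lowest and coarsest highest (blue band below yellow, yellow below red), with exactly one dish from the pile standing level on its rests under each stage. Put the inlet head back on top and press the column down until every sealing ring is driven down onto its shoulder, so that all joints are fully home. Never tip a dish over or upset the timer or the small bottle; there may be dishes to spare.

Things in the scene. Friction and masses are not known exactly. Their poses are not given: they have to be found in the camera images.
- base: base of the air sampler, aluminium, fixed: round flange 90 mm across up to 14 mm height, then a 60 mm body with a flat shoulder at 24 mm, on it a spigot 51 mm across (chamfered to 45 mm) up to 36 mm with a black sealing ring, and dish rests up to 38 mm. A brass hose port sticks out 30 mm along its +x at 8 mm height. Origin: centre of its underside, z up.
- head: inlet head, aluminium, 160 g: skirt 60 mm outside, bore 53 mm, 13.5 mm deep, open below; cone from 24 to 33 mm; straight ribbed neck 34 mm across from 36 to 58 mm above its underside. No dish fits under it. Starts lying loosely on the base. Origin: centre of its underside, z up; turn about z is of no matter.
- base_seat (a point): where the lowest stage's origin ends, 26.5 mm above the base's origin. The sealing ring (60 mm, 2.5 mm thick) of every spigot sits tight 4.5 mm above its shoulder; a skirt laid over a spigot rests on it, 4.5 mm too high, until a push of 10 to 18 N straight down drives the ring onto the shoulder, where it stays. Home, a part is 31.5 mm above the stage under it.
- base_rest (a point): top of the base's dish rests, 38 mm above the base's origin, where the lowest dish's origin goes. Later dishes go 43 mm above the origin of the stage that carries them. A dish must stand within 6 mm of the axis to fit into the 53 mm bore of the stage that covers it; under a seated stage it has 2.5 mm of air above it.
- head_top (a point): centre of the inlet head's flat top, 58 mm above its underside (solid enough to press on). A push here seats all joints of the column below at once.
- cycler_front (a point): upper front edge of the two big beige thermal cyclers behind the row of stages: they fill all beyond this x from y = -0.13 to 0.70 (0.11 m high at the front, up to 0.36 m from 0.1 m behind this point). Keep the hand clear of them, tilting it towards the robot if a stage stands close.
- stage_blue: finest jet stage, aluminium, blue band and blue sealing ring, many fine holes of 1.2 mm in its top; 120 g; None if absent. 60 mm outside; open below: skirt bore 53 mm, cavity 26 mm high. On top a 51 mm spigot (chamfered to 45 mm) from a shoulder at 29 mm above its underside up to 41 mm, with a sealing ring, and dish rests up to 43 mm. Origin: centre of underside, z up; turn about z is of no matter.
- stage_yellow: middle jet stage, aluminium, yellow band and yellow sealing ring, holes of 2 mm in its top; 120 g; None if absent. 60 mm outside; open below: skirt bore 53 mm, cavity 26 mm high. On top a 51 mm spigot (chamfered to 45 mm) from a shoulder at 29 mm above its underside up to 41 mm, with a sealing ring, and dish rests up to 43 mm. Origin: centre of underside, z up; turn about z is of no matter.
- stage_red: coarsest jet stage, aluminium, red band and red sealing ring, few coarse holes of 3.2 mm in its top; 120 g; None if absent. 60 mm outside; open below: skirt bore 53 mm, cavity 26 mm high. On top a 51 mm spigot (chamfered to 45 mm) from a shoulder at 29 mm above its underside up to 41 mm, with a sealing ring, and dish rests up to 43 mm. Origin: centre of underside, z up; turn about z is of no matter.
- dish0: polished steel collection dish, round, 40 mm across and 12 mm high, open on top, 45 g; take it across the outside (the inside counts as solid). All four dishes are alike and start in one pile, each resting on the rim of the one below. Origin: centre of its underside, z up.
- dish1: polished steel collection dish, round, 40 mm across and 12 mm high, open on top, 45 g; take it across the outside (the inside counts as solid). All four dishes are alike and start in one pile, each resting on the rim of the one below. Origin: centre of its underside, z up.
- dish2: polished steel collection dish, round, 40 mm across and 12 mm high, open on top, 45 g; take it across the outside (the inside counts as solid). All four dishes are alike and start in one pile, each resting on the rim of the one below. Origin: centre of its underside, z up.
- dish3: polished steel collection dish, round, 40 mm across and 12 mm high, open on top, 45 g; take it across the outside (the inside counts as solid). All four dishes are alike and start in one pile, each resting on the rim of the one below. Origin: centre of its underside, z up.
- timer: white bench timer lying flat, 66 x 66 x 18 mm, a bystander. Origin: centre of its underside.
- bottle_small: small white bottle with a green cap, 36 mm across, 70 mm high, standing, a bystander. Origin: centre of its underside.
Mind the look-alikes: they are no part of the job. Leave any turquoise look-alike of the dish3 alone.

How it is judged (in metres and radians):
On the way:
1. with the head off, the first dish stands on the rests of the bare base (((z of dish0 in the frame of base between 0.0355 and 0.0405 m and horizontal distance between dish0 and base below 0.008 m and angle between dish0's own z axis and vertical below 0.1 rad) or (z of dish1 in the frame of base between 0.0355 and 0.0405 m and horizontal distance between dish1 and base below 0.008 m and angle between dish1's own z axis and vertical below 0.1 rad) or (z of dish2 in the frame of base between 0.0355 and 0.0405 m and horizontal distance between dish2 and base below 0.008 m and angle between dish2's own z axis and vertical below 0.1 rad) or (z of dish3 in the frame of base between 0.0355 and 0.0405 m and horizontal distance between dish3 and base below 0.008 m and angle between dish3's own z axis and vertical below 0.1 rad))), for 0.2 s.
At the end, for the whole second after the job is handed in: All stages that are out form one column on the base (blue, yellow, red from below), every joint home (height within 1.6 mm, axes within 2.5 mm a joint, tilt under 0.04 rad), one level dish within 8 mm of the axis under each stage, the head home on top, all at rest (z of stage_blue in the frame of base between 0.0249 and 0.0281 m and horizontal distance between stage_blue and base below 0.0025 m and (z of stage_yellow in the frame of base between 0.0249 and 0.0281 m or z of stage_yellow in the frame of base between 0.0564 and 0.0596 m) and horizontal distance between stage_yellow and base below 0.005 m and (z of stage_red in the frame of base between 0.0564 and 0.0596 m or z of stage_red in the frame of base between 0.0879 and 0.0911 m) and horizontal distance between stage_red and base below 0.0075 m and z of stage_yellow in the frame of stage_blue between 0.0299 and 0.0331 m and horizontal distance between stage_yellow and stage_blue below 0.0025 m and z of stage_red in the frame of stage_yellow between 0.0299 and 0.0331 m and horizontal distance between stage_red and stage_yellow below 0.0025 m and (z of stage_red in the frame of stage_blue between 0.0299 and 0.0331 m or z of stage_red in the frame of stage_blue between 0.0614 and 0.0646 m) and horizontal distance between stage_red and stage_blue below 0.005 m and z of head in the frame of stage_red between 0.0299 and 0.0331 m and horizontal distance between head and stage_red below 0.0025 m and (z of head in the frame of stage_yellow between 0.0299 and 0.0331 m or z of head in the frame of stage_yellow between 0.0614 and 0.0646 m) and horizontal distance between head and stage_yellow below 0.005 m and (z of head in the frame of stage_blue between 0.0614 and 0.0646 m or z of head in the frame of stage_blue between 0.0929 and 0.0961 m) and horizontal distance between head and stage_blue below 0.0075 m and (z of head in the frame of base between 0.0879 and 0.0911 m or z of head in the frame of base between 0.1194 and 0.1226 m) and horizontal distance between head and base below 0.01 m and ((z of dish0 in the frame of stage_blue between 0.009 and 0.014 m and horizontal distance between dish0 and stage_blue below 0.008 m and angle between dish0's own z axis and vertical below 0.1 rad) or (z of dish1 in the frame of stage_blue between 0.009 and 0.014 m and horizontal distance between dish1 and stage_blue below 0.008 m and angle between dish1's own z axis and vertical below 0.1 rad) or (z of dish2 in the frame of stage_blue between 0.009 and 0.014 m and horizontal distance between dish2 and stage_blue below 0.008 m and angle between dish2's own z axis and vertical below 0.1 rad) or (z of dish3 in the frame of stage_blue between 0.009 and 0.014 m and horizontal distance between dish3 and stage_blue below 0.008 m and angle between dish3's own z axis and vertical below 0.1 rad)) and ((z of dish0 in the frame of stage_yellow between 0.009 and 0.014 m and horizontal distance between dish0 and stage_yellow below 0.008 m and angle between dish0's own z axis and vertical below 0.1 rad) or (z of dish1 in the frame of stage_yellow between 0.009 and 0.014 m and horizontal distance between dish1 and stage_yellow below 0.008 m and angle between dish1's own z axis and vertical below 0.1 rad) or (z of dish2 in the frame of stage_yellow between 0.009 and 0.014 m and horizontal distance between dish2 and stage_yellow below 0.008 m and angle between dish2's own z axis and vertical below 0.1 rad) or (z of dish3 in the frame of stage_yellow between 0.009 and 0.014 m and horizontal distance between dish3 and stage_yellow below 0.008 m and angle between dish3's own z axis and vertical below 0.1 rad)) and ((z of dish0 in the frame of stage_red between 0.009 and 0.014 m and horizontal distance between dish0 and stage_red below 0.008 m and angle between dish0's own z axis and vertical below 0.1 rad) or (z of dish1 in the frame of stage_red between 0.009 and 0.014 m and horizontal distance between dish1 and stage_red below 0.008 m and angle between dish1's own z axis and vertical below 0.1 rad) or (z of dish2 in the frame of stage_red between 0.009 and 0.014 m and horizontal distance between dish2 and stage_red below 0.008 m and angle between dish2's own z axis and vertical below 0.1 rad) or (z of dish3 in the frame of stage_red between 0.009 and 0.014 m and horizontal distance between dish3 and stage_red below 0.008 m and angle between dish3's own z axis and vertical below 0.1 rad)) and angle between each of stage_blue, stage_yellow, stage_red, head's own z axis and vertical below 0.04 rad and linear speed of each of stage_blue, stage_yellow, stage_red, head, dish0, dish1, dish2, dish3 below 0.02 m/s); the robot touches nothing.
It fails at once if a dish is tipped over (angle between any of dish0, dish1, dish2, dish3's own z axis and vertical above 0.8 rad).
It fails at once if the timer or the small bottle is upset (moved more than 3 cm or tipped) (distance of any of timer, bottle_small from where it was at the start of the episode above 0.03 m or angle between bottle_small's own z axis and vertical above 0.5 rad).
Of stage_red, stage_yellow, stage_blue only 2 to 3 are there at a start; the rules pass over those that are not, and their reading is None.
At some moment in a run one of stage_blue, stage_yellow, stage_red may be knocked a few centimetres aside while the robot is not near it.
It also fails if it takes over 210 s, if anything falls off the work surface, if the arm or the gripper's body presses on something with over 40 N, if the wrist force passes 120 N, or if a joint passes its speed limit or range.

## Working session

There is one attempt and no reset: what is moved stays moved. The work goes in short steps, Python scripts to look and compute and a tool call to move; the robot and the scene stay as the last step left them, time stands still between calls to the robot, and variables do not carry over. Pictures are saved under pics/ and viewed, at most 14 in all, crops included, and the job is handed in when it is done.

Besides the shell and the picture viewer there is one more tool, called after "Request:" as name(argument=value, ...), one argument or row to a line, values as JSON. arm_command: Moves the arm, as the interface text tells. Its arguments: {"type":"object","properties":{"steps":{"type":"array","items":{"type":"number"}},"grip":{"type":"number"}},"required":["steps"]}

```bash
mkdir -p pics; ls; python3 - <<'E'
from bench import *
import cv2
s=read_state(); print(s)
for n in ("scene","top"):
    im=get_image(n); cv2.imwrite(f"pics/{n}0.png",im[:,:,::-1])
    c=get_calibration(n); print(n,c)
E
```

```text
pics
{'clock': 0.0, 'joints': array([ 1.47661589e+00,  3.85562841e-01,  6.59316974e-03, -5.06047948e-04,
       -1.19397891e+00, -2.58576117e-01]), 'joint_vel': array([ 3.23483220e-05,  8.08848583e-04,  1.11846058e-03,  1.36293564e-03,
       -9.80261580e-04,  5.82115245e-04]), 'joint_efforts': array([-1.45447589e-04, -3.92282259e+01,  1.88408285e+01,  4.18632746e+00,
       -4.57266826e-03,  8.21928978e-06]), 'position': array([215.72025895, 585.95929032, 230.20395667]), 'ee_rot': array([ 9.84468652e-01, -1.75556997e-01, -1.46021688e-04,  1.09180412e-03]), 'contact_force': array([-0.7991501 , -0.16497836, -0.29527003]), 'wrist_torque': array([ 0.06061752, -0.01736838,  0.02744662]), 'grasp_force': 0.0, 'gripper_width': 85.39124160074097}
scene {'camera_matrix': array([[476.37729574,   0.        , 282.12663268],
       [  0.        , 476.37729574, 213.51361331],
       [  0.        ,   0.        ,   1.        ]]), 'cam_to_world': array([[ 8.95832381e-01, -3.03165956e-01,  3.24922679e-01,
         6.56297099e+01],
       [-4.43998049e-01, -5.79814015e-01,  6.83140864e-01,
        -1.09318295e+03],
       [-1.87103307e-02, -7.56244743e-01, -6.54021263e-01,
         1.09171021e+03],
       [ 0.00000000e+00,  0.00000000e+00,  0.00000000e+00,
         1.00000000e+00]])}
top {'camera_matrix': array([[440.5017892 ,   0.        , 277.6524295 ],
       [  0.        , 440.5017892 , 202.56253081],
       [  0.        ,   0.        ,   1.        ]]), 'cam_to_world': array([[ 2.14586815e-02, -9.95374972e-01,  9.36386190e-02,
         4.47890841e+02],
       [-9.99645120e-01, -1.98829447e-02,  1.77285907e-02,
        -7.56710891e+01],
       [-1.57847840e-02, -9.39858207e-02, -9.95448394e-01,
         1.19807842e+03],
       [ 0.00000000e+00,  0.00000000e+00,  0.00000000e+00,
         1.00000000e+00]])}
```

View pics/scene0.png

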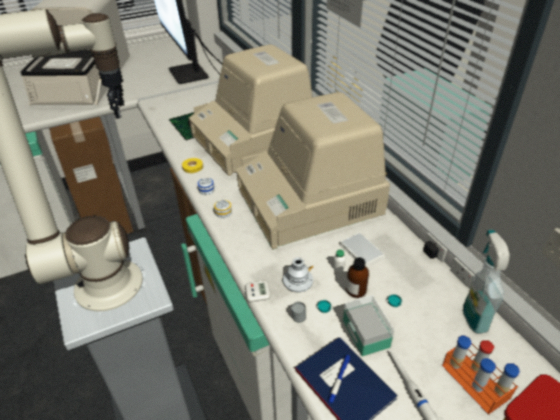

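View pics/top0.png

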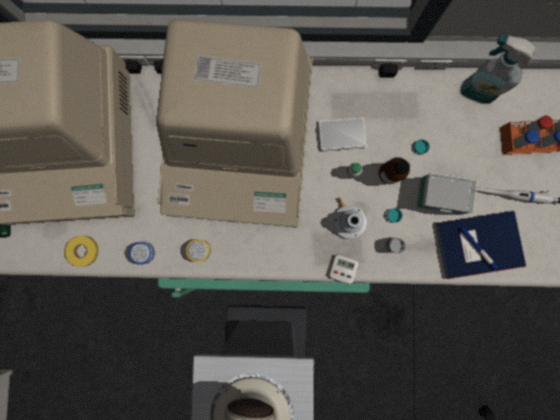

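The scene has two stages out: blue at top (140,253) and yellow at (197,250). The yellow ring at (81,251) is tape. Base and head are at (350,222), the dish pile at (395,244), the timer at (344,269) and the bottle at (355,170). I'll enlarge these areas.

```bash
python3 - <<'E'
import cv2,numpy as np
t=cv2.imread("pics/top0.png");s=cv2.imread("pics/scene0.png")
f=lambda im,x,y,w,h:cv2.resize(im[y:y+h,x:x+w],(400,300),interpolation=cv2.INTER_CUBIC)
a=np.vstack([np.hstack([f(t,310,190,120,90),f(t,110,220,120,90)]),np.hstack([f(s,235,240,120,90),f(s,170,145,120,90)])])
cv2.imwrite("pics/crop0.png",a)
E
```

```text
(no output)
```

View pics/crop0.png

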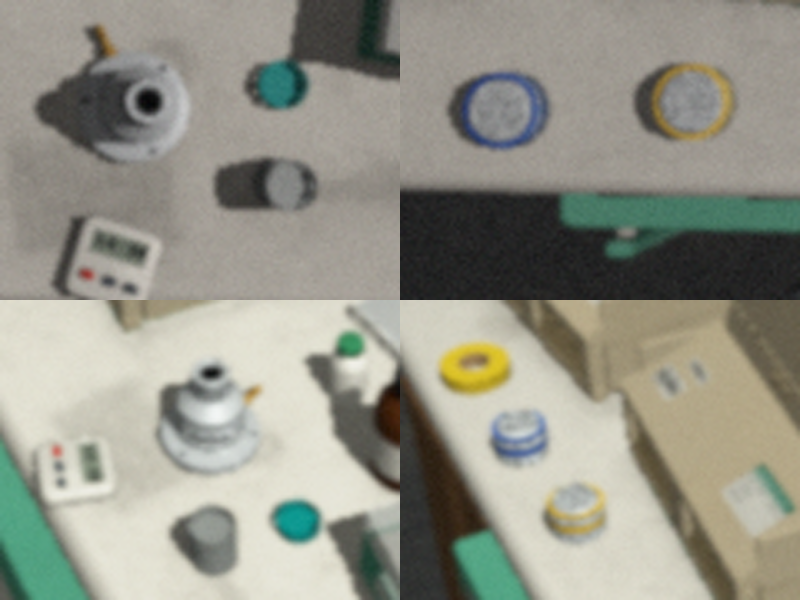

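Crops show, in top view: neck top (355,220.3), pile rim centre (396.7,245.2), blue top (140.6,252.7), yellow top (197.6,250.3). In scene view the same points are (298.3,262.2), (297.7,307), (206,181) and (223,204). The head sits on the base and four dishes stand in the pile. I'll triangulate these.

```bash
cat > h.py <<'E'
from bench import *
import numpy as np, cv2
from scipy.spatial.transform import Rotation as R
def ray(n,px):
    c=get_calibration(n);M=c["cam_to_world"];d=M[:3,:3]@np.linalg.inv(c["camera_matrix"])@[px[0],px[1],1]
    return M[:3,3],d/np.linalg.norm(d)
def plane(n,px,z):
    o,d=ray(n,px);return o+d*(z-o[2])/d[2]
def tri(pt,ps):
    (o1,d1),(o2,d2)=ray("top",pt),ray("scene",ps)
    t=np.linalg.lstsq(np.c_[d1,-d2],o2-o1,rcond=None)[0]
    a,b=o1+t[0]*d1,o2+t[1]*d2
    return (a+b)/2,np.linalg.norm(a-b)
def proj(n,p):
    c=get_calibration(n);M=np.linalg.inv(c["cam_to_world"]);q=c["camera_matrix"]@(M[:3,:3]@p+M[:3,3]);return q[:2]/q[2]
def tooldelta(p):
    "world delta from TCP to p, in tool axes (m)"
    s=read_state();return R.from_quat(s["ee_rot"]).inv().apply(np.array(p)-s["position"])/1000
E
python3 - <<'E'
from h import *
np.set_printoptions(precision=1,suppress=True)
for k,a,b,z in [("neck",(355,220.3),(298.3,262.2),89),("flange",(351.2,222),(297.4,280),14),("pile",(396.7,245.2),(297.7,307),48),("blue",(140.6,252.7),(206,181),43),("yel",(197.6,250.3),(223,204),43)]:
    print(k,*tri(a,b),plane("top",a,z),plane("scene",b,z))
print("timer",plane("top",(344,269),18),"bottle",plane("top",(355,170),70),"teal",plane("top",(394,215.5),5),"cyc",plane("top",(230,222),110),plane("top",(160,218),110),plane("top",(310,150),110))
E
```

```text
neck [ 512.5 -252.7   81.5] 1.5942845615348198 [ 511.3 -251.2   89. ] [ 510.  -259.2   89. ]
flange [ 510.7 -253.9    6.4] 1.1936615503512469 [ 510.9 -252.9   14. ] [ 507.  -259.6   14. ]
pile [ 451.3 -367.3   41.1] 0.2533228096573178 [ 451.4 -365.6   48. ] [ 448.7 -372.1   48. ]
blue [419.3 301.4  39.2] 4.065179830409142 [417.5 301.   43. ] [419.8 295.4  43. ]
yel [428.7 152.4  35. ] 3.926606507902033 [427.  151.5  43. ] [427.7 142.1  43. ]
timer [ 385.8 -234.1   18. ] bottle [ 642.5 -253.6   70. ] teal [ 531.3 -369.5    5. ] cyc [499.6  60.6 110. ] [505.9 235.1 110. ] [ 684.2 -134.5  110. ]
```

Request:
arm_command(
  steps=[0,0,0,-0.1765,0,0,0,-0.1765,0.0185,0.0524,0,0,0.0185,0.0524,0,0,0.0185,0.0524,0,0,0.0185,0.0524,0,0,0.0185,0.0524,0,0,0.0185,0.0524,0,0,0.0185,0.0524,0,0,0.0185,0.0524,0,0,0.0185,0.0524,0,0,0.0185,0.0524,0,0,0.0185,0.0524,0,0,0.0185,0.0524,0,0,0.0185,0.0524,0,0,0.0185,0.0524,0,0,0.0185,0.0524,0,0,0.0185,0.0524,0,0],
  grip=0.0854,
)

```text
clock: 2.35
position: [512.3, -253.7, 230.9]
ee_rot: [1.0, -0.0, -0.0, -0.0]
contact_force: [1.6, 0.5, -0.1]
gripper_width: 85.5
grasp_force: 0.0
```

Request:
arm_command(
  steps=[0,0,0.045,0,0,0,0.045,0,0,0,0.03,0,0,0,0,0],
)

```text
clock: 2.85
position: [510.0, -251.5, 108.6]
ee_rot: [1.0, -0.0, -0.003, -0.001]
contact_force: [0.3, -0.5, 0.7]
gripper_width: 85.5
grasp_force: 0.0
```

```bash
cat >> h.py <<'E'
def look(fn,boxes):
    "boxes: (cam,x,y,w) 4:3 crops tiled side by side, 400x300 each"
    ims={n:get_image(n)[:,:,::-1] for n in {b[0] for b in boxes}}
    t=[cv2.resize(ims[n][y:y+w*3//4,x:x+w],(400,300),interpolation=cv2.INTER_CUBIC) for n,x,y,w in boxes]
    if len(t)>2: t=[np.vstack(t[:2]),np.vstack(t[2:])]
    cv2.imwrite(f"pics/{fn}.png",np.hstack(t)); return ims
E
python3 - <<'E'
from h import *
look("a1",[("scene",235,210,160),("top",280,160,160)])
E
```

```text
(no output)
```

View pics/a1.png

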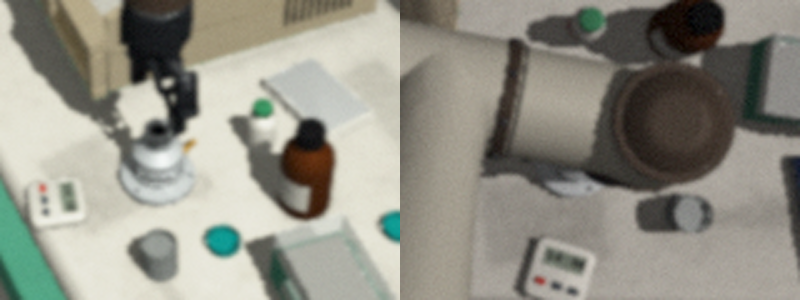

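The neck at (157,130) in the scene crop is under the hand, with the fingers on either side; the timer is at (55,203) and the bottle at (262,118), both undisturbed. Next I descend and grip the neck.

Request:
arm_command(
  steps=[0,0,0.022,0,0,0,0.02,0,0,0,0,0,0,0,0,0,0,0,0,0],
)

```text
clock: 3.58
position: [513.1, -252.0, 70.8]
ee_rot: [1.0, 0.0, 0.001, 0.0]
contact_force: [-0.5, 0.5, -0.4]
gripper_width: 85.4
grasp_force: 0.0
```

Request:
arm_command(
  steps=[0,0,0,0,0,0,0,0,0,0,0,0,0,0,0,0,0,0,0,0,0,0,0,0,0,0,0,0,0,0,0,0],
  grip=0.02,
)

```text
clock: 4.58
position: [512.2, -251.9, 69.5]
ee_rot: [1.0, 0.0, 0.0, 0.0]
contact_force: [-0.9, 0.2, 3.4]
gripper_width: 31.7
grasp_force: 59.3
```

Request:
arm_command(
  steps=[0,0,-0.02,0,0,0,-0.03,0,0,0,-0.03,0,-0.023,-0.038,0,0,-0.023,-0.038,0,0,-0.023,-0.038,0,0,-0.023,-0.038,0,0,0,0,0.04,0,0,0,0.04,0,0,0,0.02,0,0,0,0,0,0,0,0,0],
)

```text
clock: 6.08
position: [420.6, -99.8, 49.8]
ee_rot: [1.0, 0.0, 0.0, -0.0]
contact_force: [0.0, -0.3, -1.1]
gripper_width: 31.6
grasp_force: 59.9
```

```bash
python3 - <<'E'
from h import *
look("a2",[("scene",215,190,160),("top",310,190,120)])
s=read_state();print(s["position"],s["contact_force"])
E
```

```text
[420.85682102 -99.79889756  50.21448195] [-0.86438448  0.75235659 -1.05258578]
```

View pics/a2.png

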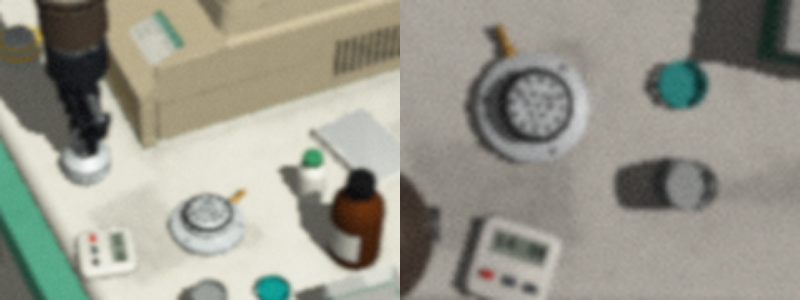

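The base is bare now: its spigot top is at top (351.7,221.2) and scene (298.2,274.4). The head hangs in the gripper at scene crop (85,165).

Request:
arm_command(
  steps=[0,0,0.0065,0,0,0,0.004,0,0,0,0,0,0,0,0,0],
)

```text
clock: 6.68
position: [420.1, -99.9, 38.7]
ee_rot: [1.0, 0.0, -0.0, -0.0]
contact_force: [0.5, -0.1, -1.3]
gripper_width: 31.8
grasp_force: 59.9
```

```bash
python3 - <<'E'
from h import *
np.set_printoptions(precision=1,suppress=True)
print(tri((351.7,221.2),(298.2,274.4)),plane("top",(351.7,221.2),37),plane("scene",(298.2,274.4),37),plane("top",(350.5,220.8),14))
print(proj("top",np.array([511,-252,37])),proj("scene",np.array([511,-252,37])))
E
```

```text
(array([ 512.8, -252.3,   28.5]), np.float64(1.2134586805378889)) [ 511.8 -250.8   37. ] [ 509.8 -259.2   37. ] [ 514.  -251.1   14. ]
[352.2 221.5] [297.4 272.6]
```

Request:
arm_command(
  steps=[0,0,0.001,0,0,0,0,0],
)

```text
clock: 6.92
position: [420.2, -99.8, 38.6]
ee_rot: [1.0, 0.0, 0.0, 0.0]
contact_force: [-2.4, 2.0, 9.3]
gripper_width: 31.8
grasp_force: 61.2
```

Request:
arm_command(
  steps=[0,0,0,0,0,0,0,0,0,0,0,0,0,0,0,0,0,0,0,0,0,0,0,0],
  grip=0.0854,
)

```text
clock: 7.68
position: [420.0, -99.9, 37.8]
ee_rot: [1.0, 0.0, -0.0, 0.0]
contact_force: [-0.2, 0.0, 0.0]
gripper_width: 85.4
grasp_force: 0.0
```

Request:
arm_command(
  steps=[0,0,-0.04,0,0,0,-0.05,0,0,0,-0.05,0,0.0045,0.0445,0,0,0.0045,0.0445,0,0,0.0045,0.0445,0,0,0.0045,0.0445,0,0,0.0045,0.0445,0,0,0.0045,0.0445,0,0,0.004,0,0,0,0,0,0,0,0,0,0,0],
)

```text
clock: 9.18
position: [451.0, -365.8, 177.9]
ee_rot: [1.0, 0.001, -0.0, -0.0]
contact_force: [-0.1, 0.4, -0.4]
gripper_width: 85.3
grasp_force: 0.0
```

Request:
arm_command(
  steps=[0,-0.0005,0.05,0,0,0,0.05,0,0,0,0.03,0,0,0,0.0105,0,0,0,0,0,0,0,0,0,0,0,0,0],
  grip=0.06,
)

```text
clock: 10.05
position: [452.0, -366.7, 38.8]
ee_rot: [1.0, 0.0, 0.001, 0.001]
contact_force: [-0.1, -0.5, -0.6]
gripper_width: 60.1
grasp_force: 0.0
```

Request:
arm_command(
  steps=[0,0,0,0,0,0,0,0,0,0,0,0,0,0,0,0,0,0,0,0,0,0,0,0],
  grip=0.03,
)

```text
clock: 10.8
position: [451.7, -366.8, 38.6]
ee_rot: [1.0, 0.0, 0.001, 0.001]
contact_force: [-0.8, 0.9, 5.3]
gripper_width: 37.0
grasp_force: 59.4
```

```bash
python3 - <<'E'
from h import *
s=read_state();print(s["position"],s["contact_force"])
look("a3",[("scene",265,260,80),("top",310,190,120)])
E
```

```text
[ 451.69294465 -366.76548635   38.59333391] [-0.81115496  0.9117002   5.2523103 ]
```

View pics/a3.png

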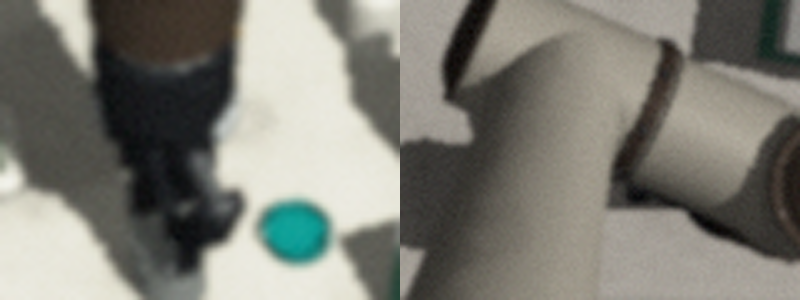

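The pile is hidden behind the fingers in both views, and the grip holds at 37 mm. I lift and carry the dish to above the base, then check how many dishes came along.

Request:
arm_command(
  steps=[0,0,-0.01,0,0,0,-0.03,0,0,0,-0.04,0,0,0,-0.04,0,0.02,-0.038,0,0,0.02,-0.038,0,0,0.02,-0.0388,0,0,0,0,0,0,0,0,0,0],
)

```text
clock: 12.02
position: [510.8, -251.6, 157.4]
ee_rot: [1.0, 0.0, -0.0, -0.0]
contact_force: [0.0, -0.2, -0.8]
gripper_width: 37.0
grasp_force: 60.2
```

```bash
python3 - <<'E'
from h import *
s=read_state();print(s["position"],s["contact_force"])
look("a4",[("scene",245,205,120),("top",340,200,90)])
E
```

```text
[ 510.82746817 -251.6059909   157.42912631] [ 0.02358534 -0.2120984  -0.83845414]
```

View pics/a4.png

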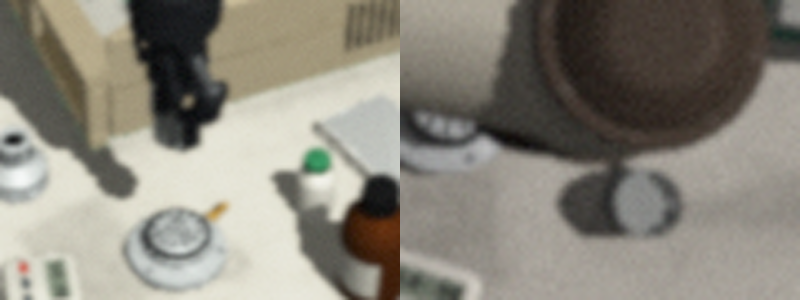

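The dish hangs at scene crop (175,130) and the pile top is at top view (394,245.5). I can't tell from this picture whether one or two dishes came off, so I'll compare scene brightness columns before and after.

```bash
python3 - <<'E'
from h import *
np.set_printoptions(linewidth=200)
a=cv2.imread("pics/scene0.png").astype(int).mean(2);b=get_image("scene").astype(int).mean(2)
for x in (294,298,302): 
  for im in (a,b): print(x,im[290:332,x-1:x+2].mean(1).astype(int))
E
```

```text
294 [167 158 180 201 210 213 215 217 219 220 219 207 182 152 136 138 144 149 150 147 140 124 103  90  85  79  80  85  92 107 128 163 194 209 212 213 212 212 211 213 214 216]
294 [171 163 184 206 214 216 219 222 222 223 224 224 223 214 190 157 139 141 149 151 154 152 146 132 112  94  86  86  94 108 132 166 199 215 215 215 216 215 216 216 216 217]
298 [187 169 177 201 214 216 216 219 220 219 206 175 138 128 138 147 149 149 147 151 149 146 139 122 112 110 112 115 113 114 115 120 147 185 201 205 209 212 212 213 213 214]
298 [191 171 180 205 219 220 221 222 222 223 223 222 216 194 152 131 139 149 154 154 152 151 152 152 144 130 117 116 117 115 118 123 150 189 204 208 212 215 216 217 218 219]
302 [181 184 204 216 220 219 220 218 218 219 216 203 166 127 116 129 138 144 144 142 138 132 126 121 121 122 123 125 124 125 130 149 179 197 200 200 199 200 199 202 202 205]
302 [187 185 207 220 223 222 221 221 222 222 222 223 221 212 181 141 123 131 138 139 141 140 136 128 125 126 129 128 127 128 135 151 182 201 206 203 202 203 204 204 208 208]
```

Request:
arm_command(
  steps=[0.001,0.0,0.05,0,0,0,0.04,0,0,0,0.02,0,0,0,0.005,0,0,0,0.001,0,0,0,0,0,0,0,0,0],
)

```text
clock: 13.05
position: [512.7, -251.7, 42.3]
ee_rot: [1.0, 0.0, 0.001, 0.0]
contact_force: [-0.9, -0.0, -0.5]
gripper_width: 37.2
grasp_force: 60.1
```

Request:
arm_command(
  steps=[0,0,0.001,0,0,0,0.0,0,0,0,0,0],
)

```text
clock: 13.42
position: [512.3, -251.5, 40.7]
ee_rot: [1.0, 0.0, 0.0, 0.0]
contact_force: [-0.3, 0.1, 2.8]
gripper_width: 37.1
grasp_force: 60.3
```

Request:
arm_command(
  steps=[0,0,0.001,0,0,0,0.0,0,0,0,0,0],
)

```text
clock: 13.8
position: [512.4, -251.6, 40.6]
ee_rot: [1.0, 0.0, 0.0, 0.0]
contact_force: [-2.3, 1.8, 8.1]
gripper_width: 37.2
grasp_force: 60.8
```

Request:
arm_command(
  steps=[0,0,0,0,0,0,0,0,0,0,0,0,0,0,0,0],
  grip=0.06,
)

```text
clock: 14.3
position: [512.0, -251.5, 39.1]
ee_rot: [1.0, 0.0, -0.0, -0.0]
contact_force: [0.0, -0.6, -1.0]
gripper_width: 59.7
grasp_force: 0.0
```

Request:
arm_command(
  steps=[0,0,-0.03,0,0,0,-0.05,0,0,0,-0.06,0,-0.047,0,0,0,-0.047,-0.053,0,0,0,-0.05,0,0,0,-0.05,0,0,0,-0.05,0,0,0,-0.05,0,0,0,-0.05,0,0,0,-0.05,0,0,0,-0.05,0,0,0,-0.05,0,0,0,-0.05,0,0,0,0,0,0,0,0,0,0],
  grip=0.0854,
)

```text
clock: 16.3
position: [423.1, 244.9, 178.9]
ee_rot: [1.0, 0.0, -0.0, 0.0]
contact_force: [0.3, 0.3, -0.1]
gripper_width: 85.4
grasp_force: 0.0
```

```bash
python3 - <<'E'
from h import *
s=read_state();print(s["position"],s["contact_force"])
look("a5",[("scene",160,130,120),("scene",235,240,120),("top",110,205,120),("top",310,190,120)])
E
```

```text
[423.08730809 244.870304   178.93385991] [ 0.2523059   0.30913511 -0.14095379]
```

View pics/a5.png

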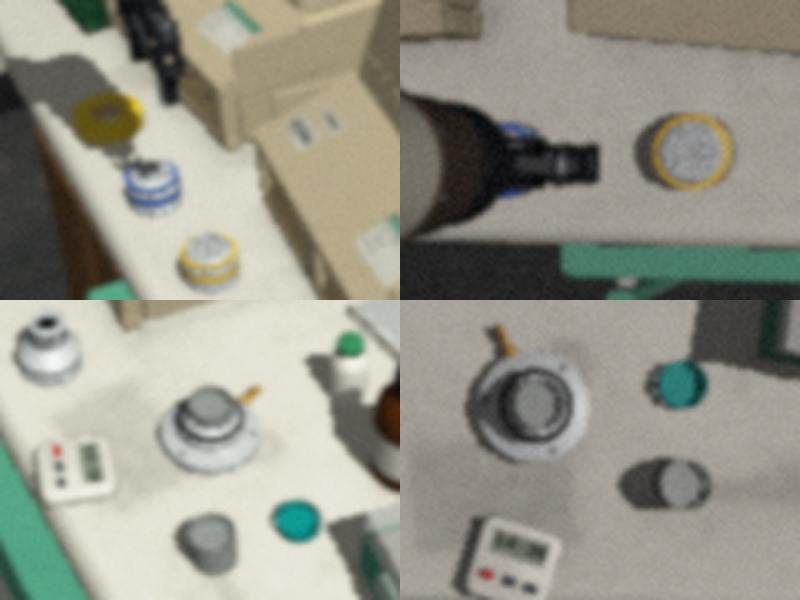

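The dish sits on the base rests (scene crop (212,408), top crop (538,400)), and one dish fewer stands in the pile. Blue at (152,185) and yellow at (210,260) are unmoved. I now measure the offsets for blue, the dish and the base.

```bash
python3 - <<'E'
from h import *
np.set_printoptions(precision=1,suppress=True)
print(plane("top",(351.4,220),50),plane("top",(352.3,221.5),35),plane("top",(394.5,245),36))
a=cv2.imread("pics/top0.png");h=cv2.cvtColor(a,cv2.COLOR_BGR2HSV)
for k,lo,hi,x in(("blue",(100,90,40),(130,255,255),140),("yel",(15,90,90),(30,255,255),197)):
    m=cv2.inRange(h,lo,hi);m[:235]=0;m[275:]=0;m[:,:x-25]=0;m[:,x+25:]=0
    (c,r)=cv2.minEnclosingCircle(cv2.findNonZero(m));print(k,c,r,plane("top",c,33))
E
```

```text
[ 514.2 -248.    50. ] [ 511.1 -252.7   35. ] [ 451.9 -362.9   36. ]
blue (139.8000030517578, 252.8000030517578) 11.596647262573242 [416.9 306.3  33. ]
yel (196.98837280273438, 250.10464477539062) 12.137378692626953 [427.3 155.1  33. ]
```

Request:
arm_command(
  steps=[-0.0055,-0.028,0.02,0,0,-0.028,0.03,0,0,0,0.02,0,0,0,0,0,0,0,0,0],
)

```text
clock: 17.02
position: [418.6, 300.8, 110.3]
ee_rot: [1.0, -0.0, 0.001, -0.0]
contact_force: [0.6, 0.4, 0.2]
gripper_width: 84.9
grasp_force: 0.0
```

Request:
arm_command(
  steps=[-0.0015,-0.002,0.05,0,0,0,0.04,0,0,0,0.0155,0,0,0,0,0,0,0,0,0,0,0,0,0],
)

```text
clock: 17.77
position: [417.2, 303.9, 5.2]
ee_rot: [1.0, 0.0, 0.001, -0.001]
contact_force: [-0.1, 0.3, -0.2]
gripper_width: 85.3
grasp_force: 0.0
```

Request:
arm_command(
  steps=[0,0,0,0,0,0,0,0,0,0,0,0,0,0,0,0,0,0,0,0,0,0,0,0],
  grip=0.045,
)

```text
clock: 18.52
position: [416.8, 303.6, 5.0]
ee_rot: [1.0, 0.0, 0.0, -0.0]
contact_force: [-1.4, -1.1, 6.9]
gripper_width: 58.4
grasp_force: 63.6
```

Request:
arm_command(
  steps=[0,0,-0.03,0,0,0,-0.05,0,0,0,-0.05,0,0,0,-0.04,0,0,0.055,0,0,0,0.055,0,0,0,0.055,0,0,0,0.055,0,0,0,0.055,0,0,0,0.055,0,0,0,0.055,0,0,0.02,0.055,0,0,0.035,0.055,0,0,0.039,0.0605,0,0,0,0,0,0,0,0,0,0],
)

```text
clock: 20.52
position: [503.0, -241.9, 172.9]
ee_rot: [1.0, -0.0, -0.001, -0.001]
contact_force: [-0.5, 0.4, -1.2]
gripper_width: 58.1
grasp_force: 65.3
```

Request:
arm_command(
  steps=[0.0085,0.01,0.04,0,0,0,0.04,0,0,0,0,0,0,0,0,0,0,0,0,0],
)

```text
clock: 21.15
position: [513.8, -251.9, 96.1]
ee_rot: [1.0, 0.001, 0.002, 0.001]
contact_force: [0.2, -0.1, -1.6]
gripper_width: 58.5
grasp_force: 65.4
```

```bash
python3 - <<'E'
from h import *
for i in range(4):
    im=get_image("top");s=read_state();print(s["clock"],s["position"])
E
```

```text
21.2 [ 513.60950545 -251.99186374   95.88093549]
21.25 [ 513.40749977 -252.02221412   95.5408161 ]
21.3 [ 513.13527518 -252.05142013   95.16824208]
21.35 [ 512.99118903 -252.08063389   94.84303679]
```

Request:
arm_command(
  steps=[-0.001,0,0.025,0,0,0,0.015,0,0,0,0.01,0,0,0,0,0,0,0,0,0],
)

```text
clock: 21.98
position: [512.1, -252.2, 44.3]
ee_rot: [1.0, 0.0, 0.001, 0.0]
contact_force: [0.1, 0.5, -1.4]
gripper_width: 59.0
grasp_force: 65.3
```

Request:
arm_command(
  steps=[0,0,0.004,0,0,0,0.002,0,0,0,0,0,0,0,0,0],
)

```text
clock: 22.48
position: [511.6, -252.1, 37.9]
ee_rot: [1.0, 0.0, 0.0, 0.0]
contact_force: [1.0, 0.0, -1.1]
gripper_width: 58.4
grasp_force: 65.3
```

Request:
arm_command(
  steps=[0,0,0.002,0,0,0,0,0,0,0,0,0],
)

```text
clock: 22.85
position: [511.7, -252.1, 35.9]
ee_rot: [1.0, 0.0, 0.0, 0.0]
contact_force: [0.2, -0.4, -0.3]
gripper_width: 58.2
grasp_force: 65.5
```

Request:
arm_command(
  steps=[0,0,0.001,0,0,0,0.001,0,0,0,0.001,0,0,0,0,0],
)

```text
clock: 23.35
position: [511.8, -252.1, 34.6]
ee_rot: [1.0, 0.0, 0.0, 0.0]
contact_force: [-2.9, 2.2, 10.2]
gripper_width: 58.5
grasp_force: 66.5
```

Request:
arm_command(
  steps=[0,0,0.0015,0,0,0,0.0015,0,0,0,0,0],
)

```text
clock: 23.72
position: [511.8, -252.1, 31.6]
ee_rot: [1.0, 0.0, 0.0, 0.0]
contact_force: [-2.1, 2.4, 9.2]
gripper_width: 58.6
grasp_force: 66.5
```

Request:
arm_command(
  steps=[0,0,0,0,0,0,0,0,0,0,0,0,0,0,0,0],
  grip=0.0854,
)

```text
clock: 24.22
position: [511.5, -252.0, 29.6]
ee_rot: [1.0, 0.0, -0.0, -0.0]
contact_force: [0.5, -0.4, 0.2]
gripper_width: 85.6
grasp_force: 0.0
```

Request:
arm_command(
  steps=[0,0,-0.03,0,0,0,-0.05,0,0,0,-0.05,0,-0.02,0.038,0,0,-0.02,0.038,0,0,-0.02,0.038,0,0,0,0,0,0,0,0,0,0,0,0,0,0],
  grip=0.06,
)

```text
clock: 25.35
position: [452.0, -365.2, 159.8]
ee_rot: [1.0, 0.001, -0.0, -0.0]
contact_force: [0.0, -0.5, -0.0]
gripper_width: 59.9
grasp_force: 0.0
```

```bash
python3 - <<'E'
from h import *
s=read_state();print(s["position"],s["contact_force"])
im=get_image("scene").astype(int).mean(2);print(im[300:330,297:300].mean(1).astype(int))
E
```

```text
[ 452.0358088  -365.24921044  159.76464459] [ 0.04550923 -0.50498713 -0.00925956]
[224 224 219 196 154 134 144 154 157 157 155 154 155 155 148 132 122 119
 117 118 120 125 154 192 208 211 215 218 219 219]
```

Request:
arm_command(
  steps=[0,0.001,0.05,0,0,0,0.05,0,0,0,0.03,0,0,0,0.002,0,0,0,0,0,0,0,0,0,0,0,0,0],
)

```text
clock: 26.28
position: [452.3, -367.4, 29.2]
ee_rot: [1.0, 0.0, 0.001, 0.001]
contact_force: [0.2, -0.7, 0.8]
gripper_width: 60.0
grasp_force: 0.0
```

Request:
arm_command(
  steps=[0,-0.0005,0.0015,0,0,0,0,0,0,0,0,0],
)

```text
clock: 26.65
position: [451.5, -366.6, 26.3]
ee_rot: [1.0, 0.0, -0.0, 0.0]
contact_force: [0.0, 0.7, -0.1]
gripper_width: 59.9
grasp_force: 0.0
```

Request:
arm_command(
  steps=[0,0,0,0,0,0,0,0,0,0,0,0,0,0,0,0,0,0,0,0,0,0,0,0],
  grip=0.03,
)

```text
clock: 27.4
position: [451.9, -366.7, 26.8]
ee_rot: [1.0, 0.0, 0.0, 0.0]
contact_force: [-1.5, 0.6, 5.2]
gripper_width: 37.1
grasp_force: 59.9
```

Request:
arm_command(
  steps=[0,0,-0.01,0,0,0,-0.03,0,0,0,-0.04,0,0,0,-0.04,0,0.02,-0.038,0,0,0.02,-0.038,0,0,0.0195,-0.0387,0,0,0,0,0,0,0,0,0,0,0,0,0,0],
)

```text
clock: 28.65
position: [510.4, -252.6, 146.2]
ee_rot: [1.0, -0.001, -0.0, -0.0]
contact_force: [0.3, -0.6, 0.1]
gripper_width: 37.0
grasp_force: 60.2
```

```bash
python3 - <<'E'
from h import *
s=read_state();print(s["position"],s["contact_force"])
im=look("a6",[("scene",245,205,120),("scene",265,270,80)])["scene"].astype(int).mean(2);print(im[300:330,297:300].mean(1).astype(int))
E
```

```text
[ 510.44567685 -252.61942161  146.18016852] [ 0.28296423 -0.56797484  0.13580769]
[223 223 222 222 221 211 178 142 135 146 152 154 153 154 152 152 148 135
 121 117 117 122 150 188 205 208 212 214 217 217]
```

View pics/a6.png

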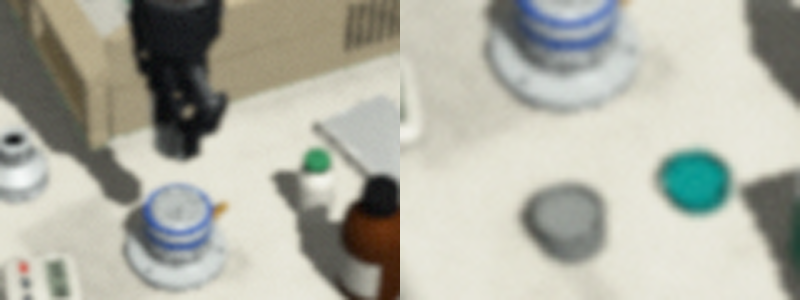

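The blue stage is seated on the base at (178,215). One dish is in the hand and two remain in the pile at (565,215).

Request:
arm_command(
  steps=[0.001,0,0.04,0,0,0,0.02,0,0,0,0.009,0,0,0,0.001,0,0,0,0,0,0,0,0,0,0,0,0,0],
)

```text
clock: 29.58
position: [512.4, -251.9, 76.9]
ee_rot: [1.0, 0.0, 0.001, 0.0]
contact_force: [-0.5, -0.1, -0.4]
gripper_width: 36.9
grasp_force: 60.2
```

Request:
arm_command(
  steps=[-0.0005,0,0.0025,0,0,0,0,0,0,0,0,0],
)

```text
clock: 29.95
position: [511.5, -251.8, 73.8]
ee_rot: [1.0, 0.0, -0.0, 0.0]
contact_force: [-0.5, -0.9, -0.1]
gripper_width: 36.6
grasp_force: 60.2
```

Request:
arm_command(
  steps=[0,0,0.001,0,0,0,0,0,0,0,0,0],
)

```text
clock: 30.32
position: [511.5, -251.8, 72.8]
ee_rot: [1.0, 0.0, -0.0, 0.0]
contact_force: [0.3, -1.0, 0.2]
gripper_width: 36.8
grasp_force: 60.2
```

Request:
arm_command(
  steps=[0,0,0.001,0,0,0,0,0,0,0,0,0],
)

```text
clock: 30.7
position: [511.7, -251.9, 72.3]
ee_rot: [1.0, 0.0, 0.0, 0.0]
contact_force: [-1.0, 1.2, 4.1]
gripper_width: 37.1
grasp_force: 60.4
```

Request:
arm_command(
  steps=[0,0,0,0,0,0,0,0,0,0,0,0,0,0,0,0],
  grip=0.06,
)

```text
clock: 31.2
position: [511.5, -251.8, 71.6]
ee_rot: [1.0, 0.0, -0.0, -0.0]
contact_force: [0.4, 0.1, 0.6]
gripper_width: 60.2
grasp_force: 0.0
```

Request:
arm_command(
  steps=[0,0,-0.03,0,0,0,-0.04,0,0,0,-0.04,0,-0.045,0,0,0,-0.04,-0.05,0,0,0,-0.05,0,0,0,-0.05,0,0,0,-0.05,0,0,0,-0.05,0,0,0,-0.05,0,0,0,0,0,0,0,0,0,0],
  grip=0.0854,
)

```text
clock: 32.7
position: [427.2, 46.9, 181.7]
ee_rot: [1.0, 0.0, -0.0, 0.0]
contact_force: [-1.4, -0.2, 0.3]
gripper_width: 85.5
grasp_force: 0.0
```

```bash
python3 - <<'E'
from h import *
np.set_printoptions(precision=1,suppress=True)
s=read_state();print(s["position"],s["contact_force"])
look("a7",[("scene",160,130,120),("scene",235,240,120),("top",110,205,120),("top",310,190,120)])
for im in (cv2.imread("pics/top0.png"),get_image("top")[:,:,::-1]):
    m=cv2.inRange(cv2.cvtColor(im,cv2.COLOR_BGR2HSV),(15,90,90),(30,255,255));m[:225]=0;m[280:]=0;m[:,:110]=0;m[:,260:]=0
    p=cv2.findNonZero(m);c,r=cv2.minEnclosingCircle(p);print(len(p),c,r,plane("top",c,33))
E
```

```text
[427.2  46.9 181.7] [-1.4 -0.2  0.3]
156 (196.98837280273438, 250.10464477539062) 12.137378692626953 [427.3 155.1  33. ]Traceback (most recent call last):
  File "<stdin>", line 7, in <module>
cv2.error: OpenCV(4.12.0) /io/opencv/modules/imgproc/src/shapedescr.cpp:201: error: (-215:Assertion failed) count >= 0 && (depth == CV_32F || depth == CV_32S) in function 'minEnclosingCircle'
```

View pics/a7.png

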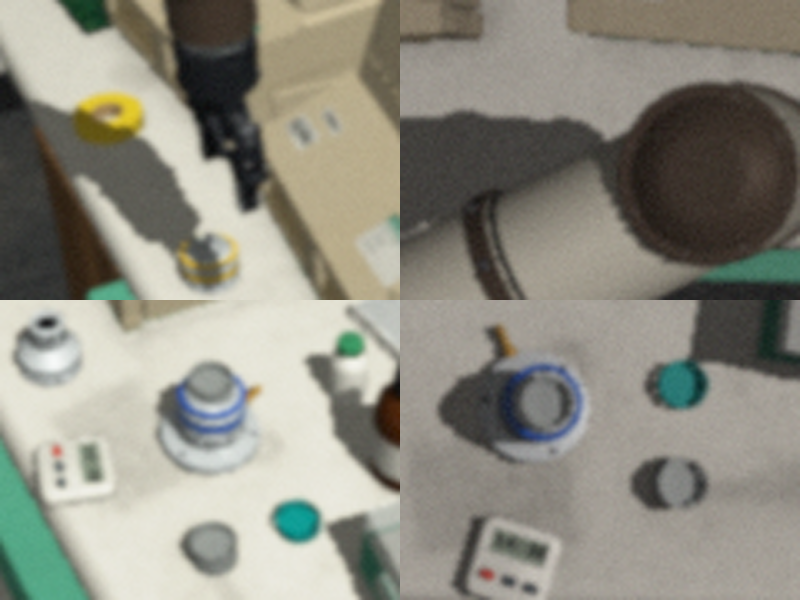

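The second dish is centred on blue (top crop (544,402)), and yellow is still in place at scene crop (210,262). Next I pick up yellow.

Request:
arm_command(
  steps=[0,-0.053,0,0,0,-0.053,0.02,0,0,0,0.05,0,0,0,0.05,0,0,0,0.04,0,0,0,0,0,0,0,0,0,0,0,0,0],
)

```text
clock: 33.85
position: [428.7, 153.6, 23.6]
ee_rot: [1.0, -0.0, 0.002, -0.001]
contact_force: [-0.4, -0.7, -0.4]
gripper_width: 85.5
grasp_force: 0.0
```

Request:
arm_command(
  steps=[0,0,0.0165,0,0,0,0,0,0,0,0,0,0,0,0,0],
)

```text
clock: 34.35
position: [427.8, 153.3, 6.1]
ee_rot: [1.0, 0.0, 0.001, -0.001]
contact_force: [0.2, -1.5, -0.2]
gripper_width: 85.1
grasp_force: 0.0
```

Request:
arm_command(
  steps=[0,0,0,0,0,0,0,0,0,0,0,0,0,0,0,0,0,0,0,0,0,0,0,0],
  grip=0.045,
)

```text
clock: 35.1
position: [427.6, 153.0, 6.2]
ee_rot: [1.0, 0.0, 0.0, -0.0]
contact_force: [-3.2, -0.7, 8.2]
gripper_width: 58.8
grasp_force: 63.2
```

Request:
arm_command(
  steps=[0,0,-0.03,0,0,0,-0.05,0,0,0,-0.05,0,0,0,-0.05,0,0,0.05,0,0,0,0.05,0,0,0,0.05,0,0,0,0.05,0,0,0,0.05,0,0,0.02,0.05,0,0,0.03,0.05,0,0,0.034,0.05,0,0,0,0.005,0,0,0,0,0,0,0,0,0,0,0,0,0,0,0,0,0,0],
)

```text
clock: 37.22
position: [511.4, -251.3, 185.8]
ee_rot: [1.0, 0.001, 0.0, 0.0]
contact_force: [-0.1, 0.6, -0.9]
gripper_width: 58.7
grasp_force: 65.4
```

Request:
arm_command(
  steps=[0,0.0005,0.04,0,0,0,0.035,0,0,0,0.015,0,0,0,0,0,0,0,0,0,0,0,0,0,0,0,0,0],
)

```text
clock: 38.1
position: [511.9, -252.6, 96.2]
ee_rot: [1.0, 0.0, 0.001, 0.0]
contact_force: [0.3, -0.2, -1.8]
gripper_width: 58.9
grasp_force: 65.4
```

Request:
arm_command(
  steps=[0,-0.0005,0.01,0,0,0,0.01,0,0,0,0.004,0,0,0,0,0,0,0,0,0],
)

```text
clock: 38.72
position: [511.4, -252.0, 71.3]
ee_rot: [1.0, 0.0, -0.0, -0.0]
contact_force: [0.9, -0.1, -0.4]
gripper_width: 58.5
grasp_force: 65.4
```

Request:
arm_command(
  steps=[0,0,0.002,0,0,0,0.0,0,0,0,0,0],
)

```text
clock: 39.1
position: [511.7, -252.1, 69.4]
ee_rot: [1.0, 0.0, 0.0, 0.0]
contact_force: [0.9, 0.6, -0.6]
gripper_width: 58.4
grasp_force: 65.4
```

Request:
arm_command(
  steps=[0,0,0.001,0,0,0,0.001,0,0,0,0.001,0,0,0,0.001,0,0,0,0,0],
)

```text
clock: 39.72
position: [512.1, -252.2, 67.5]
ee_rot: [1.0, 0.001, 0.001, 0.0]
contact_force: [-1.6, 1.9, 10.2]
gripper_width: 58.7
grasp_force: 66.6
```

Request:
arm_command(
  steps=[0,0,0.001,0,0,0,0.001,0,0,0,0,0,0,0,0,0],
)

```text
clock: 40.22
position: [512.1, -252.2, 65.7]
ee_rot: [1.0, 0.001, 0.001, 0.0]
contact_force: [-2.7, 2.7, 10.9]
gripper_width: 58.6
grasp_force: 66.7
```

Request:
arm_command(
  steps=[0,0,0.001,0,0,0,0.001,0,0,0,0,0,0,0,0,0],
)

```text
clock: 40.72
position: [512.1, -252.2, 64.2]
ee_rot: [1.0, 0.001, 0.001, 0.001]
contact_force: [-3.5, 2.3, 13.4]
gripper_width: 58.3
grasp_force: 67.0
```

Request:
arm_command(
  steps=[0,0,0,0,0,0,0,0,0,0,0,0,0,0,0,0],
  grip=0.0854,
)

```text
clock: 41.22
position: [511.3, -252.1, 61.0]
ee_rot: [1.0, 0.0, -0.0, -0.0]
contact_force: [0.4, -0.2, -0.3]
gripper_width: 85.2
grasp_force: 0.0
```

Request:
arm_command(
  steps=[0,0,-0.03,0,0,0,-0.05,0,0,0,-0.02,0,-0.023,-0.038,0,0,-0.023,-0.038,0,0,-0.023,-0.038,0,0,-0.0225,-0.038,0,0,0,0,0.04,0,0,0,0.04,0,0,0,0,0,0,0,0,0],
)

```text
clock: 42.6
position: [421.0, -100.1, 82.3]
ee_rot: [1.0, 0.0, 0.001, 0.0]
contact_force: [0.1, -0.1, 0.4]
gripper_width: 85.0
grasp_force: 0.0
```

```bash
python3 - <<'E'
from h import *
s=read_state();print(s["position"],s["contact_force"])
look("a8",[("scene",235,210,120),("top",310,190,120)])
E
```

```text
[ 421.03412804 -100.13067838   82.34490674] [ 0.08484865 -0.10330591  0.35545588]
```

View pics/a8.png

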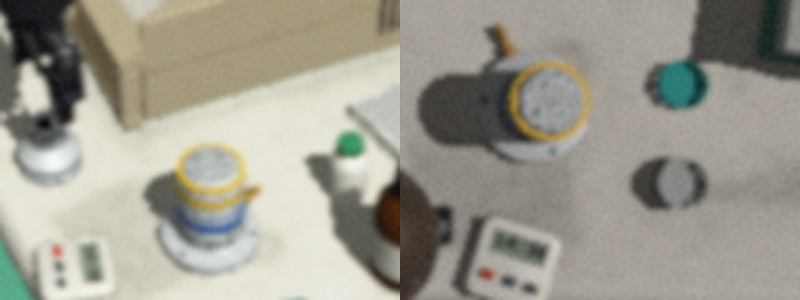

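The column stands straight, with yellow on blue at scene crop (211,195) and top crop (549,101). The head's neck (45,130) is under the hand.

Request:
arm_command(
  steps=[-0.0005,0,0.03,0,0,0,0.0125,0,0,0,0,0,0,0,0,0,0,0,0,0],
)

```text
clock: 43.32
position: [420.1, -100.0, 39.6]
ee_rot: [1.0, 0.0, 0.001, -0.0]
contact_force: [-0.6, 0.7, 0.6]
gripper_width: 85.2
grasp_force: 0.0
```

Request:
arm_command(
  steps=[0,0,0,0,0,0,0,0,0,0,0,0,0,0,0,0,0,0,0,0,0,0,0,0,0,0,0,0],
  grip=0.02,
)

```text
clock: 44.2
position: [419.6, -100.1, 39.2]
ee_rot: [1.0, 0.0, 0.0, 0.0]
contact_force: [-0.8, 1.2, 5.9]
gripper_width: 31.9
grasp_force: 59.2
```

Request:
arm_command(
  steps=[0,0,-0.03,0,0,0,-0.05,0,0,0,-0.05,0,0,0,-0.02,0,0.023,0.038,0,0,0.023,0.038,0,0,0.023,0.038,0,0,0.023,0.038,0,0,0,0,0,0,0,0,0,0,0,0,0,0],
)

```text
clock: 45.58
position: [510.9, -251.2, 188.7]
ee_rot: [1.0, 0.001, -0.0, -0.0]
contact_force: [-0.4, -0.6, -1.1]
gripper_width: 31.8
grasp_force: 60.1
```

Request:
arm_command(
  steps=[0,0,0.03,0,0,0,0.01,0,0,0,0,0,0,0,0,0,0,0,0,0],
)

```text
clock: 46.2
position: [512.0, -252.1, 149.8]
ee_rot: [1.0, 0.0, 0.001, 0.0]
contact_force: [-1.3, -1.1, -1.2]
gripper_width: 31.6
grasp_force: 60.1
```

Request:
arm_command(
  steps=[0,0,0.01,0,0,0,0.003,0,0,0,0,0,0,0,0,0],
)

```text
clock: 46.7
position: [511.6, -252.1, 135.8]
ee_rot: [1.0, 0.0, 0.0, 0.0]
contact_force: [0.4, -0.4, -1.6]
gripper_width: 32.1
grasp_force: 60.1
```

Request:
arm_command(
  steps=[0,0,0.001,0,0,0,0.001,0,0,0,0.001,0,0,0,0.001,0,0,0,0,0],
)

```text
clock: 47.32
position: [512.0, -252.2, 133.2]
ee_rot: [1.0, 0.0, 0.001, 0.0]
contact_force: [-1.5, 0.6, 4.3]
gripper_width: 31.8
grasp_force: 60.7
```

Request:
arm_command(
  steps=[0,0,0.0015,0,0,0,0.0015,0,0,0,0.0015,0,0,0,0,0,0,0,0,0],
)

```text
clock: 47.95
position: [512.4, -252.3, 129.8]
ee_rot: [1.0, 0.001, 0.001, 0.001]
contact_force: [-1.7, 2.6, 9.2]
gripper_width: 31.8
grasp_force: 61.2
```

Request:
arm_command(
  steps=[0,0,0.001,0,0,0,0.001,0,0,0,0,0,0,0,0,0],
)

```text
clock: 48.45
position: [512.6, -252.4, 128.5]
ee_rot: [1.0, 0.001, 0.002, 0.001]
contact_force: [-3.0, 2.2, 13.7]
gripper_width: 32.1
grasp_force: 61.5
```

Request:
arm_command(
  steps=[0,0,0,0,0,0,0,0,0,0,0,0,0,0,0,0,0,0,0,0,0,0,0,0],
  grip=0.0854,
)

```text
clock: 49.2
position: [511.5, -252.0, 125.2]
ee_rot: [1.0, 0.0, -0.0, -0.0]
contact_force: [-0.6, -0.6, -0.2]
gripper_width: 85.7
grasp_force: 0.0
```

Request:
arm_command(
  steps=[0,0,-0.03,0,0,0,-0.03,0,0,0,0,0],
)

```text
clock: 49.58
position: [513.1, -252.5, 188.1]
ee_rot: [1.0, 0.0, 0.003, 0.001]
contact_force: [-0.4, 0.5, -1.5]
gripper_width: 85.5
grasp_force: 0.0
```

Request:
arm_command(
  steps=[0,0,0,0,0,0,0,0,0,0,0,0,0,0,0,0,0,0,0,0,0,0,0,0,0,0,0,0],
  grip=0.0,
)

```text
clock: 50.45
position: [511.5, -252.0, 185.3]
ee_rot: [1.0, 0.0, -0.0, 0.0]
contact_force: [0.2, 0.2, -0.6]
gripper_width: -0.2
grasp_force: 0.0
```

Request:
arm_command(
  steps=[0,0,0.025,0,0,0,0.01,0,0,0,0,0,0,0,0,0],
)

```text
clock: 50.95
position: [512.0, -252.3, 151.1]
ee_rot: [1.0, 0.0, 0.001, 0.0]
contact_force: [-0.9, 0.1, -0.1]
gripper_width: 0.1
grasp_force: 0.0
```

Request:
arm_command(
  steps=[0,0,0.002,0,0,0,0.002,0,0,0,0.002,0,0,0,0,0,0,0,0,0],
)

```text
clock: 51.58
position: [512.8, -252.8, 147.5]
ee_rot: [1.0, 0.001, 0.002, 0.001]
contact_force: [-2.2, 1.4, 11.2]
gripper_width: -0.2
grasp_force: 5.4
```

Contact comes at 147.5 mm, which is exactly the home height. I press harder to be sure.

Request:
arm_command(
  steps=[0,0,0.002,0,0,0,0.002,0,0,0,0.001,0,0,0,0,0,0,0,0,0],
)

```text
clock: 52.2
position: [514.7, -254.0, 147.2]
ee_rot: [1.0, 0.002, 0.005, 0.003]
contact_force: [-5.9, 2.5, 27.6]
gripper_width: -0.1
grasp_force: 13.5
```

Request:
arm_command(
  steps=[0,0,-0.01,0,0,0,-0.04,0,0,0,-0.05,0,-0.05,-0.04,0,0,-0.05,-0.05,0,0,0,-0.05,0,0,0,-0.05,0,0,0,0,0,0,0,0,0,0,0,0,0,0],
)

```text
clock: 53.45
position: [418.4, -69.6, 239.1]
ee_rot: [1.0, -0.001, -0.0, 0.0]
contact_force: [0.2, -0.1, 0.3]
gripper_width: 0.0
grasp_force: 0.0
```

```bash
python3 - <<'E'
from h import *
s=read_state();print(s["position"],s["contact_force"])
look("a9",[("scene",235,210,120),("top",310,190,120)])
E
```

```text
[418.40967073 -69.6411202  239.10628261] [ 0.24233455 -0.13352078  0.31690536]
```

View pics/a9.png

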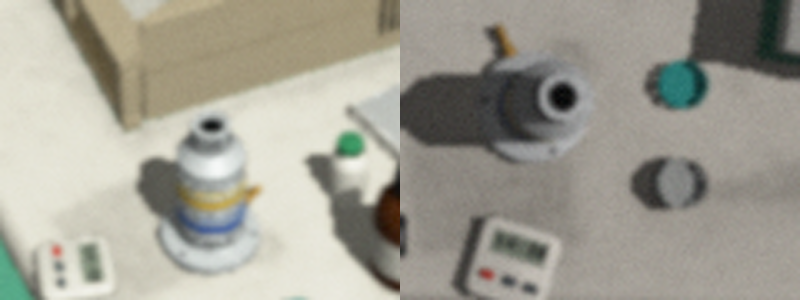

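The column stands straight: blue, yellow, then the head at (211,130). The timer, bottle and spare dishes are undisturbed.

```bash
python3 -c "
from bench import *
print(job_done())"
```

```text
the job is handed in; nothing more can be done
None
```

I built the column and handed the job in at about 53 s: blue stage, yellow stage and inlet head on the base, one dish under each stage, and a final push of about 28 N left the head's top at its home height (147.2 mm against 147.5); the red stage was not out, and the verdict was not returned.

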